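# Lay a slide tray on the sloping viewer and centre the swing-arm magnifier over its slide

## Task

Lay the long slide tray on the sloping viewer panel (it faces away from you), in the place between its metal stops: lengthwise across the panel, lying flat on the slope with its long lower side down against the lips. Set it down rather than drop it, and let go. Then swing the magnifier arm round (there is a knob at its end to take hold of) and leave it standing with the middle of the lens directly over the middle of the one slide in the tray; leave everything else on the bench where it stands.

Things in the scene. Friction and masses are not known exactly. Their poses are not given: they have to be found in the camera images.
- slide_tray: Loose aluminium slide tray, 170 x 46 x 18 mm high, 0.09 to 0.18 kg: two open places in a row (4 mm walls, cross wall in the middle), one with a glass slide, the other empty. Starts flat on the bench left of the viewer, turned any way; may be laid on the panel either way round. Origin: centre of its underside; x along its length (slide in the +x half), y across, z up out of its open side.
- slide (a point): Middle of the glass slide (76 x 26 mm, white frosted end, stained section) fixed in the tray: 41.5 mm along the tray's +x from its origin, 7 mm above its underside. Same axes as the tray.
- viewer: Slide viewer, fixed to the bench: grey base 240 x 260 mm carrying a white lit panel, 180 mm up the slope x 260 mm across, sloped 30 degrees, facing the far side of the bench: low edge (40 mm above the bench) away from the robot. A magnifier on a swing arm is clamped to the middle of its high edge. Origin: under the middle of the base; x toward the high edge (robot side), y to the robot's right, z up.
- rest (a point): Where the middle of the tray's underside belongs on the panel surface: 45 mm up from the low edge, mid width. x up the slope (toward the robot), y across (robot's right), z square out of the panel. Two lips 10 mm high stop the tray's lower side: upper faces 23 mm down the slope from here, 8 mm thick, a 100 mm gap between them in the middle for a finger. End stops 10 mm high 95 mm to either side (10 mm play each).
- pivot (a point): Pivot of the magnifier arm, on an 18 mm steel post square to the panel: 145 mm up the slope from the rest point, mid width, 85 mm out from the panel, level with the lens' mid plane. The pivot axis is square to the panel. Axes as the rest point's.
- lens_arm (a joint): Angle of the magnifier arm about its pivot (rad). 0: arm straight down the slope; positive: swung to the robot's right (toward the rest point's +y). Range -0.9 to 1.75; starts at 1.1 to 1.55, out to the right. Held by friction: 1 to 4 N at the knob moves it, no spring, it stays where released. It swings in a plane parallel to the panel.
- lens (a point): Middle of the magnifier lens, 151 mm from the pivot along the arm: glass in a black ring, 110 mm outside diameter, 18 mm thick, always parallel to the panel. x points back to the pivot, z square out of the panel.
- knob (a point): Grip point on the axis of the black knob at the arm's outer end, 216 mm from the pivot on the line through the lens middle, 30 mm out from the lens' mid plane. The knob is a cylinder 18 mm in diameter, 42 mm tall, square to the panel; the point is 21 mm below its top and 21 mm above the tab it stands on (level with the top of the lens ring). Axes as the lens point's.
- bottle: Amber reagent bottle with black cap, 66 mm in diameter, 150 mm tall, loose bystander far left. Origin: centre of its underside.
- tube_rack: Red plastic tube rack, 100 x 200 x 55 mm, loose bystander on the right. Origin: centre of its underside.
- jar: Square staining jar with white lid, 64 x 64 x 96 mm, loose bystander near on the right. Origin: centre of its underside.
- short_tray: Empty short slide tray, 92 x 46 x 18 mm, one place, loose bystander far left; not the one wanted. Origin: centre of its underside.
Things that resemble listed ones, but are neither listed nor needed, are in the scene too. Leave any purple look-alike of the slide_tray alone.

How it is judged:
By the outcome, as a careful person would: the job done as asked, in the order asked, and still so for the second after the job is handed in, with the robot touching nothing.
It also fails if it takes over 50 s, if anything falls off the work surface, if the arm or the gripper's body presses on something with over 40 N, if the wrist force passes 120 N, or if a joint passes its speed limit or range.

## Robot

A 7-joint arm with a two-finger parallel gripper is mounted at the origin on the work surface. World frame = base frame: x ahead of the robot, y to its left, z up, the work surface at z = 0. Lengths are in m, angles in rad, forces in N, time in s.
With the tool pointing down it reaches from about 0.4 to 0.85 m from the base axis. Payload 10.4 kg.
Tool frame: the origin (TCP) lies midway between the tips of the shut fingers; the grasp point (between the pads) lies 19 mm behind it (env.grip_point_offset is the distance from the TCP to the grasp point, in m); z points along the fingers, y is the line along which they close (so a half turn about z gives the same grasp; the last joint's range is limited). The gripper opens to 85 mm and grips with 20 to 120 N. Pads are 22 mm wide; open, the fingers measure 114 mm over their backs; the gripper's body (76 mm by 85 mm) begins 54 mm behind the grasp point. The pads swing forward as they close: fully open they stand 13 mm farther back than shut.
Start: joints at [1.255, 0.332, -0.065, 1.46, 0.022, 1.35, -0.088], TCP at [0.18, -0.598, 0.231] pointing down, gripper open.
Joint ranges: [-2.6, 2.6], [-0.5, 2.12], [-1.47, 1.34], [0.16, 2.42], [-1.27, 4.41], [0.06, 2.06], [-2.6, 2.6]. Speed limits (rad/s): [2.22, 2.22, 2.79, 2.79, 3.14, 3.14, 3.14].

## Interface

Orientations are given as a unit quaternion [w, x, y, z].
In Python, from station import readout, viewer, env gives the robot as it stands.
- The arm moves only by the shell command python3 -m creep 'ROWS' [FORCE]. ROWS is JSON, a list that holds one entry, the list of rows, each a list of 7 numbers: the shift along the tool's x, y, z in units of 1 m (1.0 is 1 m), then the turn, a rotation vector about the tool's x, y, z in units of pi rad (1.0 is pi rad), then the gripper's target within -1 to 1 (shut at 1, half-way at 0, fully open at -1). A call has 1 to 10 rows; each row shifts and turns the commanded pose from where the row before left it, along the tool's axes as they then stand; what a row does not reach is not made up. A row lasts 1/10 s, in which the tool goes at most 50 mm and 8.59 degrees, less where a joint would pass 70% of its speed; a pose out of reach is approached as far as the arm can. A call with a number of a shift or a turn outside -1 to 1 is refused whole. A call with a gripper value outside its range is refused whole. The fingers move at their own pace and stop on an object; FORCE is the grip in N (left out, the last holds). Time passes only in rows, so rows that do not move let the fingers close. It gives the time, the measured TCP pose, the force, the opening and the grip force at its end, in the units of the state.
- readout.observe(): the state, without advancing time (a new reading comes with each control period).
- viewer.snapshot(name): name is "side" or "top"; returns a dict with "img" (480x640x3 uint8, red, green, blue), "range_z" (480x640 float32, m along the optical axis (not along the pixel's ray), 0 where there is no reading), "fov_y" (degrees; the focal length in pixels is half the picture's height over the tangent of half this angle, whatever the lens; pixels are square), "cx", "cy" (the principal point, pixels), "R" (3x3) and "t" (3): a world point X has camera coordinates R X + t. Camera axes: x right, y down, z forward; pixel columns grow to the right and rows downward; lengths in m; the calibration is good to about 2 mm. A picture is of the moment at which its call begins.
- env.hand_in(): hands the job in; it is judged then, once.
The state is a dict: "time_s": time; "q": joint angles; "qvel": joint speeds; "joint_efforts": joint torques, N m; "ee_pos": TCP position; "orientation": TCP orientation; "wrist_force": force on the tool from outside, world axes, zero at the start; "wrist_torque": the same for the moment, N m; "gripper_width": finger opening in m; "finger_force": force on a finger pad.
Only numpy, scipy, OpenCV 4.12 (cv2) and the standard library are available. Lean on these libraries where they do the work, as an engineer would, in place of code of your own. Each camera call takes 0.05 s, during which the arm holds its last target. There are 200 camera calls.

## Working session

There is one attempt and no reset: what is moved stays moved. The work goes in short steps, Python scripts to look and compute and a shell command to move; the robot and the scene stay as the last step left them, time stands still between calls to the robot, and variables do not carry over. Pictures are saved under pics/ and viewed, at most 12 in all, crops included, and the job is handed in when it is done.

```bash
ls; mkdir -p pics
python3 - <<'E'
from station import readout, viewer, env
import cv2,numpy as np
print(readout.observe(), env.grip_point_offset)
for n in("side","top"):
    s=viewer.snapshot(n); cv2.imwrite(f"pics/{n}0.png",s["img"][:,:,::-1]); np.savez(f"{n}0.npz",**s)
    print(n,s["fov_y"],s["cx"],s["cy"],s["R"],s["t"])
E
```

```text
pics
{'time_s': 0.0, 'q': array([ 1.25538261,  0.33289447, -0.06469082,  1.46094518,  0.02160675,
        1.34990845, -0.088475  ]), 'qvel': array([-0.00069529,  0.00044148, -0.00157174, -0.00039929, -0.00010095,
       -0.00113017,  0.00072467]), 'joint_efforts': array([-4.54485289e-04, -6.25442648e+01,  4.89747198e-02, -3.91607738e+01,
        1.61920086e-02,  9.78290598e-03,  1.82955671e-05]), 'ee_pos': array([ 0.1802816 , -0.59803648,  0.23049996]), 'orientation': array([-7.15405758e-04,  9.89298547e-01,  1.45903570e-01, -1.44617977e-04]), 'wrist_force': array([-0.78486899,  0.15091014, -0.35091104]), 'wrist_torque': array([ 0.01311186, -0.03829103,  0.02402463]), 'finger_force': 0.0, 'gripper_width': 0.08530078465586957} 0.0187
side 47.78729572386501 317.4290751724215 240.6437084799949 [[-0.99902527 -0.0439352  -0.00426721]
 [-0.03087364  0.76455464 -0.64381909]
 [ 0.03154884 -0.6430598  -0.76516584]] [0.45635673 0.07405188 1.57341036]
top 53.88371828011599 323.13162303646703 238.24746035288658 [[-0.02247696 -0.99972942 -0.00598862]
 [-0.99639744  0.0228912  -0.08165868]
 [ 0.08177367  0.0041316  -0.99664236]] [0.05138163 0.49762477 1.3691491 ]
```

View pics/top0.png

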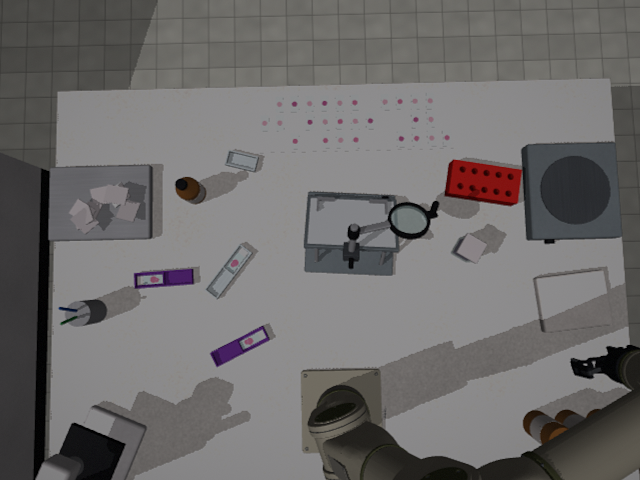

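View pics/side0.png

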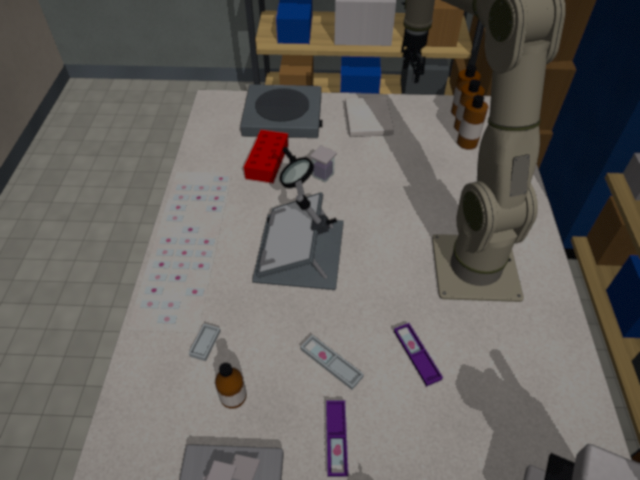

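```bash
cat > h.py <<'E'
import numpy as np,cv2
def load(n): return dict(np.load(n))
def foc(s): return 240/np.tan(np.radians(float(s["fov_y"]))/2)
def cloud(s):
    f=foc(s);v,u=np.mgrid[0:480,0:640];z=s["range_z"]
    c=np.stack([(u-s["cx"])/f*z,(v-s["cy"])/f*z,z],-1)
    return (c-s["t"])@s["R"]
def ray(s,u,v,h):
    f=foc(s);d=np.array([(u-s["cx"])/f,(v-s["cy"])/f,1])@s["R"];o=-s["t"]@s["R"]
    return o+d*(h-o[2])/d[2]
def proj(s,X):
    c=s["R"]@np.asarray(X)+s["t"];return c[:2]/c[2]*foc(s)+[float(s["cx"]),float(s["cy"])]
E
python3 - <<'E'
from h import *
s=load("top0.npz");P=cloud(s);Z=P[...,2]
print("bench z",Z[300:310,300:400].mean(),Z[300:310,300:400].std())
# tray
m=((Z>.009)&(Z<.03)).astype(np.uint8);w=np.zeros_like(m);w[238:303,200:262]=1
hs=cv2.cvtColor(s["img"],cv2.COLOR_RGB2HSV);
n,l,st,c=cv2.connectedComponentsWithStats(m*w)
i=1+st[1:,4].argmax();ys,xs=np.where(l==i);pts=np.array([ray(s,x,y,.018)[:2] for x,y in zip(xs,ys)],np.float32)
print("tray",st[i],cv2.minAreaRect(pts*1000), np.median(Z[l==i]))
r=(hs[...,1]>60)&((hs[...,0]>165)|(hs[...,0]<8))&(w>0);y,x=np.where(r);print("stain",x.mean(),y.mean(),len(x),ray(s,x.mean(),y.mean(),.007))
# panel plane
q=P[208:238,322:345].reshape(-1,3);q=q[q[:,2]>0.02];c=np.median(q,0);u,sv,vt=np.linalg.svd(q-q.mean(0));n=vt[2]*np.sign(vt[2][2])
print("panel",q.mean(0),n,np.degrees(np.arccos(n[2])),sv[2]/len(q)**.5, "yaw",np.degrees(np.arctan2(n[1],n[0])))
a=cv2.resize(s["img"][180:290,290:450],None,fx=5,fy=5,interpolation=cv2.INTER_CUBIC)[:, :, ::-1]
b=cv2.resize(s["img"][235:310,195:275],None,fx=5,fy=5,interpolation=cv2.INTER_CUBIC)[:, :, ::-1]
cv2.imwrite("pics/v1.png",a);cv2.imwrite("pics/t1.png",b)
E
```

```text
bench z 0.004923705876858673 0.08880826301007085
tray [205 244  47  55 301] ((408.1798400878906, 320.968505859375), (47.759151458740234, 170.18026733398438), 51.67101287841797) 0.0163210036471484
stain 234.2 262.85714285714283 35 [0.43269631 0.30513634 0.007     ]
panel [0.53651206 0.01117158 0.0928689 ] [-0.01395581 -0.99970631  0.01981254] 88.86475078428037 0.018529906510502327 yaw -90.79979178818316
```

View pics/v1.png

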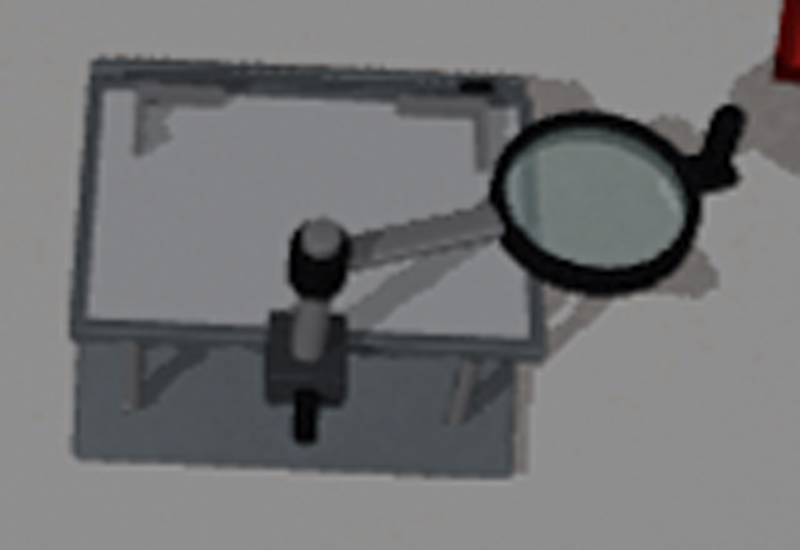

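View pics/t1.png

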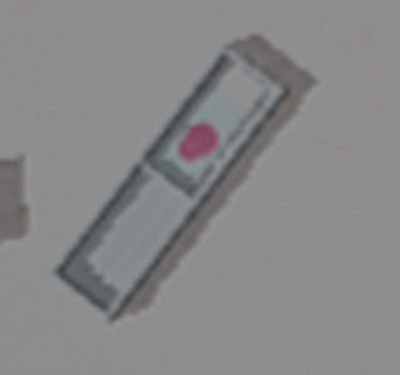

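Run:
```python
from h import *
s=load("top0.npz");P=cloud(s)
q=np.concatenate([P[208:240,316:342].reshape(-1,3),P[203:222,345:380].reshape(-1,3)])
ok=(q[:,2]>.03)&(q[:,2]<.16)
for _ in range(6):
    A=np.c_[q[ok][:,:2],np.ones(ok.sum())];k=np.linalg.lstsq(A,q[ok][:,2],rcond=None)[0]
    r=q[:,2]-np.c_[q[:,:2],np.ones(len(q))]@k;ok=abs(r)<max(.004,2*r[ok].std())if _<3 else abs(r)<.004
n=np.array([-k[0],-k[1],1]);n/=np.linalg.norm(n);print("plane",k,n,"slope",np.degrees(np.arccos(n[2])),"n yaw",np.degrees(np.arctan2(n[1],n[0])),ok.sum(),len(q),r[ok].std())
C=lambda x,y,h:ray(s,290+x/5,180+y/5,h)
def plane(x,y):
    a=C(x,y,0);b=C(x,y,.2);d=b-a;t=(k[0]*a[0]+k[1]*a[1]+k[2]-a[2])/(d[2]-k[0]*d[0]-k[1]*d[1]);return a+d*t
for nm,p in dict(hiL=(72,335),hiR=(545,355),loL=(93,60),loR=(527,75),panel_loL=(105,88),panel_hiL=(90,320),lipLo=(145,100),stopL=(137,153),stopR=(487,167),stopLtop=(137,90),stopRtop=(483,110)).items(): print(nm,plane(*p).round(4))
print("near base",C(75,458,.02),C(515,475,.02))
for nm in("side0","top0"):
    S=load(nm+".npz");print(nm)
t=load("side0.npz");T=cloud(t)
i=t["img"].astype(int)
# pivot/knob depth
for (x,y) in [(320,235),(735,112),(728,130),(722,180),(305,430)]:
    u,v=int(290+x/5),int(180+y/5);print((u,v),P[v-1:v+2,u-1:u+2].reshape(-1,3).round(3).tolist()[4])
```

```text
plane [-0.58167044  0.03722845  0.40087195] [ 0.50253802 -0.03216377  0.86395661] slope 30.23622311702002 n yaw -3.66208706361053 1330 1497 0.0019181191047012028
hiL [0.4669 0.0907 0.1327]
hiR [ 0.4503 -0.1641  0.1329]
loL [0.6347 0.0796 0.0346]
loR [ 0.62   -0.1748  0.0337]
panel_loL [0.6162 0.0726 0.0452]
panel_hiL [0.4752 0.081  0.1275]
lipLo [0.6079 0.0494 0.0491]
stopL [0.5742 0.0544 0.0689]
stopR [ 0.5615 -0.1449  0.0689]
stopLtop [0.6145 0.054  0.0454]
stopRtop [ 0.5977 -0.1465  0.0478]
near base [0.40197653 0.09533604 0.02      ] [ 0.38626531 -0.161669    0.02      ]
side0
top0
(354, 227) [0.508, -0.038, 0.233]
(437, 202) [0.568, -0.252, 0.215]
(435, 206) [0.558, -0.246, 0.218]
(434, 216) [0.536, -0.25, 0.187]
(351, 266) [0.412, -0.032, 0.159]
```

The wanted tray is the silver long one at top (231,269): 170x48 mm, at (0.408, 0.321), with the slide in its far-right half. The two purple ones at (164,278) and (241,345) are look-alikes, and (243,160) is the short tray. The viewer is yawed -3.7°, and I put the rest point at about (0.575, -0.044, 0.063).

```bash
cat >> h.py <<'E'
from scipy.spatial.transform import Rotation as Ro
def state():
    from station import readout
    o=readout.observe();w,x,y,z=o["orientation"];return np.array(o["ee_pos"]),Ro.from_quat([x,y,z,w]),o
def togo(p,R):
    "shift then turn to the target pose, in tool axes/units"
    a,Q,o=state();print("t",round(o["time_s"],2),"at",a.round(4),"shift",Q.inv().apply(np.asarray(p)-a).round(4),"turn/pi",((Q.inv()*R).as_rotvec()/np.pi).round(4),"F",o["wrist_force"].round(1),"q",o["q"].round(2))
def pose(x,z):
    x=np.array(x,float);z=np.array(z,float);z/=np.linalg.norm(z);x-=z*(x@z);x/=np.linalg.norm(x);return Ro.from_matrix(np.c_[x,np.cross(z,x),z])
def yaw(deg): a=np.radians(deg);return pose([np.cos(a),np.sin(a),0],[0,0,-1])
n=np.array([.5*.998,-.5*.064,.866])       # panel normal
up=np.array([-.866*.998,.866*.064,.5])    # up the slope
right=np.array([-.064,-.998,0])           # rest +y
rest=np.array([.5753,-.0442,.0635])
RP=pose(-right,-n)
E
python3 -m creep '[[[0.0364,-0.0203,-0.017,0,0,0,-1],[0.0364,-0.0203,-0.017,0,0,0,-1],[0.0364,-0.0203,-0.017,0,0,0,-1],[0.0364,-0.0203,-0.017,0,0,0,-1],[0.0364,-0.0203,-0.017,0,0,0,-1],[0.0364,-0.0203,-0.017,0,0,0,-1],[0.0364,-0.0203,-0.017,0,0,0,-1],[0.0364,-0.0203,-0.017,0,0,0,-1],[0.0364,-0.0203,-0.017,0,0,0,-1],[0.0364,-0.0203,-0.017,0,0,0,-1]]]' 40
python3 -m creep '[[[0.022,-0.038,0,0,0,0,-1],[0.022,-0.038,0,0,0,0,-1],[0.022,-0.038,0,0,0,0,-1],[0.022,-0.038,0,0,0,0,-1],[0.022,-0.038,0,0,0,0,-1],[0.022,-0.038,0,0,0,0,-1],[0.022,-0.038,0,0,0,0,-1],[0,0,0,0,0,0,-1]]]'
python3 -c "
from h import *
togo([.408,.321,.2],yaw(141.7))"
```

```text
time_s: 1.1
ee_pos: [0.4711, -0.2976, 0.4018]
orientation: [-0.0, 0.989, 0.146, -0.0]
wrist_force: [0.8, 0.4, -0.0]
gripper_width: 0.0855
finger_force: 0.0
time_s: 1.9
ee_pos: [0.541, 0.0072, 0.401]
orientation: [-0.001, 0.989, 0.151, -0.0]
wrist_force: [-0.3, -0.9, 0.1]
gripper_width: 0.0854
finger_force: 0.0
t 1.9 at [0.541  0.0072 0.401 ] shift [-0.0336 -0.3386  0.2018] turn/pi [-3.00e-04 -9.00e-04 -6.91e-01] F [-0.3 -0.9  0.1] q [ 0.42  0.16 -0.59  1.35  0.09  1.66 -1.43]
```

```bash
python3 -m creep '[[[-0.0042,-0.0423,0.012,0,0,0,-1],[-0.0042,-0.0423,0.012,0,0,0,-1],[-0.0042,-0.0423,0.012,0,0,0,-1],[-0.0042,-0.0423,0.012,0,0,0,-1],[-0.0042,-0.0423,0.012,0,0,0,-1],[-0.0042,-0.0423,0.012,0,0,0,-1],[-0.0042,-0.0423,0.012,0,0,0,-1],[-0.0042,-0.0423,0.012,0,0,0,-1],[0,0,0,0,0,0,-1]]]'
python3 -m creep '[[[0,0,0,0,0,-0.046,-1],[0,0,0,0,0,-0.046,-1],[0,0,0,0,0,-0.046,-1],[0,0,0,0,0,-0.046,-1],[0,0,0,0,0,-0.046,-1],[0,0,0,0,0,-0.046,-1],[0,0,0,0,0,-0.046,-1],[0,0,0,0,0,-0.046,-1],[0,0,0,0,0,-0.046,-1],[0,0,0,0,0,-0.046,-1]]]'
python3 -m creep '[[[0,0,0,0,0,-0.046,-1],[0,0,0,0,0,-0.046,-1],[0,0,0,0,0,-0.046,-1],[0,0,0,0,0,-0.046,-1],[0,0,0,0,0,-0.046,-1],[0,0,0,0,0,0,-1]]]'
python3 -c "
from h import *
togo([.408,.321,.1],yaw(141.7))"
```

```text
time_s: 2.8
ee_pos: [0.407, 0.3191, 0.3038]
orientation: [-0.001, 0.989, 0.15, -0.001]
wrist_force: [-0.2, 0.2, -0.4]
gripper_width: 0.0856
finger_force: 0.0
time_s: 3.8
ee_pos: [0.4114, 0.3139, 0.305]
orientation: [0.0, 0.644, 0.765, -0.0]
wrist_force: [0.7, -0.1, 0.6]
gripper_width: 0.0855
finger_force: 0.0
time_s: 4.4
ee_pos: [0.4114, 0.3138, 0.305]
orientation: [-0.0, 0.333, 0.943, -0.0]
wrist_force: [-0.0, -0.1, 0.5]
gripper_width: 0.0858
finger_force: 0.0
t 4.4 at [0.4114 0.3138 0.305 ] shift [0.0071 0.0035 0.205 ] turn/pi [-0.0002 -0.     -0.0035] F [-0.  -0.1  0.5] q [ 0.24  0.19 -1.1   1.58  0.17  1.48  0.03]
```

```bash
python3 -m creep '[[[0.0035,0.0018,0.041,0,0,-0.0035,-1],[0.0035,0.0018,0.041,0,0,0,-1],[0,0,0.041,0,0,0,-1],[0,0,0.041,0,0,0,-1],[0,0,0.041,0,0,0,-1],[0,0,0.040,0,0,0,-1],[0,0,0,0,0,0,-1]]]'
python3 - <<'E'
from h import *
from station import viewer
togo([.408,.321,0],yaw(141.7))
a=viewer.snapshot("side");b=viewer.snapshot("top")
i=np.hstack([cv2.resize(a["img"][290:410,270:390],(400,400)),cv2.resize(b["img"][210:310,180:280],(400,400))])
cv2.imwrite("pics/g1.png",i[:,:,::-1])
E
```

```text
time_s: 5.1
ee_pos: [0.4056, 0.319, 0.0559]
orientation: [-0.003, 0.331, 0.944, -0.003]
wrist_force: [-0.7, -0.3, -0.2]
gripper_width: 0.0855
finger_force: 0.0
t 5.1 at [0.4056 0.319  0.0559] shift [-0.0008  0.0035  0.0558] turn/pi [-0.0025 -0.0008 -0.0018] F [-0.7 -0.3 -0.2] q [ 0.07  0.46 -0.97  1.89  0.44  1.03 -0.19]
```

View pics/g1.png

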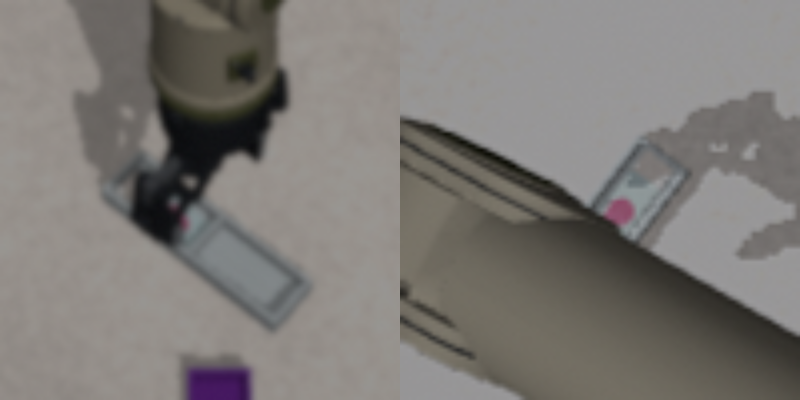

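Run:
```python
from h import *
s=load("side0.npz")
print(ray(s,332.1,362.3,.018))
a=ray(s,270+100*.3,290+190*.3,.018);b=ray(s,270+275*.3,290+330*.3,.018);print(b-a,np.degrees(np.arctan2(*(b-a)[1::-1])),np.linalg.norm(b-a))
print(proj(s,[.4056,.319,.069]))
```

```text
[0.40524788 0.33351535 0.018     ]
[-0.13442435  0.1085867   0.        ] 141.06905503888507 0.17280329553166948
[332.45566631 347.09534338]
```

Run:
```python
from h import *
for nm,pts in (("side0",[(430,300),(290,330),(230,120),(450,180),(130,430),(400,420),(560,400),(350,200)]),("top0",[(100,120),(450,300),(280,170),(90,380),(280,280),(500,110),(280,330),(420,320)])):
    s=load(nm+".npz");P=cloud(s);print(nm,"origin",proj(s,[0,0,.01]))
    print([np.median(P[v-3:v+4,u-3:u+4,2]).round(4) for u,v in pts])
    print({k:proj(s,p).round(1).tolist() for k,p in dict(traytop=[.408,.321,.018],hiL=[.4669,.0907,.1327],hiR=[.4503,-.1641,.1329],pivot=[.508,-.038,.233]).items()})
```

```text
side0 origin [475.31385971 264.03806406]
[np.float64(-0.0009), np.float64(-0.0015), np.float64(-0.0023), np.float64(-0.0013), np.float64(-0.0007), np.float64(-0.0008), np.float64(-0.0003), np.float64(-0.0006)]
{'traytop': [331.1, 357.7], 'hiL': [311.9, 257.2], 'hiR': [321.9, 189.3], 'pivot': [298.4, 195.1]}
top0 origin [340.96194698 410.84974806]
[np.float64(0.0008), np.float64(-0.0003), np.float64(-0.0012), np.float64(-0.0003), np.float64(-0.0004), np.float64(0.0001), np.float64(-0.0002), np.float64(-0.0007)]
{'traytop': [228.1, 271.3], 'hiL': [304.4, 247.0], 'hiR': [399.0, 251.0], 'pivot': [353.8, 226.8]}
```

Run:
```python
from h import *
for nm,(x0,x1,y0,y1) in (("side0",(290,372,325,395)),("top0",(200,262,238,303))):
    s=load(nm+".npz");P=cloud(s);Z=P[...,2]
    g=s["img"].astype(int)
    m=((Z>.006)&(Z<.03)).astype(np.uint8);w=np.zeros_like(m);w[y0:y1,x0:x1]=1
    n,l,st,c=cv2.connectedComponentsWithStats(m*w);i=1+st[1:,4].argmax();k=l==i
    print(nm,st[i],c[i],"rect pix",cv2.minAreaRect(np.argwhere(k)[:,::-1].astype(np.float32)))
    pts=P[k][:,:2].astype(np.float32)*1000;print(" cloud rect",cv2.minAreaRect(pts),np.median(pts,0),P[k].mean(0))
    h=(Z>.013)&k;print(" top rim rect",cv2.minAreaRect(P[h][:,:2].astype(np.float32)*1000),np.percentile(Z[k],[5,50,95]))
```

```text
side0 [300 335  64  54 677] [328.95273264 359.02658789] rect pix ((331.4425964355469, 361.0753479003906), (68.29349517822266, 19.27975082397461), 37.30394744873047)
 cloud rect ((407.4029541015625, 324.80322265625), (51.2257194519043, 172.95840454101562), 51.09789276123047) [417.87354 316.41782] [0.41406201 0.32139919 0.01277159]
 top rim rect ((407.9288635253906, 325.4261474609375), (49.794166564941406, 172.67398071289062), 51.852867126464844) [0.00647155 0.01298902 0.01956266]
top0 [205 244  48  55 507] [230.20710059 268.58185404] rect pix ((227.95297241210938, 271.1750793457031), (17.376028060913086, 58.65003967285156), 38.23382568359375)
 cloud rect ((409.1308898925781, 323.3130187988281), (51.99856948852539, 171.59788513183594), 51.041351318359375) [420.82205 310.28882] [0.41602338 0.31581772 0.01284341]
 top rim rect ((408.68182373046875, 321.598876953125), (47.083805084228516, 169.80210876464844), 51.69878387451172) [0.00643726 0.01214258 0.02134455]
```

```bash
python3 -m creep '[[[0.0006,0.0046,0.02,0.0025,0.0008,0,-1],[0,0,0.02,0,0,0,-1],[0,0,0.015,0,0,0,-1],[0,0,0,0,0,0,-1],[0,0,0,0,0,0,-1]]]'
python3 -c "
from h import *
togo([.408,.323,0],yaw(141.7))"
```

```text
time_s: 5.7
ee_pos: [0.4107, 0.3259, 0.0066]
orientation: [-0.002, 0.329, 0.944, -0.003]
wrist_force: [-0.2, -0.5, -0.1]
gripper_width: 0.0855
finger_force: 0.0
t 5.7 at [0.4107 0.3259 0.0066] shift [ 0.0003 -0.0039  0.0066] turn/pi [-0.0021 -0.0007 -0.0007] F [-0.2 -0.5 -0.1] q [ 0.01  0.55 -0.91  1.9   0.52  0.96 -0.25]
```

```bash
python3 -m creep '[[[0.0003,-0.0039,0.006,0.002,0.0007,0,-1],[0,0,0,0,0,0,-1],[0,0,0,0,0,0,1],[0,0,0,0,0,0,1],[0,0,0,0,0,0,1],[0,0,0,0,0,0,1],[0,0,0,0,0,0,1],[0,0,0,0,0,0,1],[0,0,0,0,0,0,1]]]' 50
python3 -c "
from h import *
togo([.408,.323,0],yaw(141.7))"
```

```text
time_s: 6.6
ee_pos: [0.4077, 0.3228, -0.0002]
orientation: [-0.004, 0.329, 0.944, -0.006]
wrist_force: [-1.1, -0.5, 5.0]
gripper_width: 0.0451
finger_force: 51.8
t 6.6 at [ 4.077e-01  3.228e-01 -2.000e-04] shift [-0.0001  0.0004 -0.0002] turn/pi [-0.0043 -0.0014 -0.0005] F [-1.1 -0.5  5. ] q [ 0.    0.55 -0.9   1.91  0.53  0.96 -0.25]
```

```bash
python3 -m creep '[[[0,0,-0.02,0,0,0,1],[0,0,-0.04,0,0,0,1],[0,0,-0.045,0,0,0,1],[0,0,-0.045,0,0,0,1],[0,0,-0.045,0,0,0,1],[0,0,-0.045,0,0,0,1],[0,0,-0.02,0,0,0,1],[0,0,0,0,0,0,1]]]'
python3 -m creep '[[[0,0,0,0,0,0.044,1],[0,0,0,0,0,0.044,1],[0,0,0,0,0,0.044,1],[0,0,0,0,0,0.044,1],[0,0,0,0,0,0.044,1],[0,0,0,0,0,0.044,1],[0,0,0,0,0,0.044,1],[0,0,0,0,0,0,1]]]'
python3 -c "
from h import *
togo([.62,.1,.27],RP)
togo(rest+.18*n,RP)"
```

```text
time_s: 7.4
ee_pos: [0.4114, 0.3257, 0.2621]
orientation: [-0.003, 0.329, 0.944, -0.004]
wrist_force: [-0.6, -0.2, -2.3]
gripper_width: 0.0444
finger_force: 51.9
time_s: 8.2
ee_pos: [0.4101, 0.3242, 0.2578]
orientation: [-0.001, 0.731, 0.682, -0.008]
wrist_force: [-0.6, -0.1, -1.4]
gripper_width: 0.0452
finger_force: 51.8
t 8.2 at [0.4101 0.3242 0.2578] shift [-0.2093  0.2247 -0.013 ] turn/pi [ 0.1624  0.0028 -0.0024] F [-0.6 -0.1 -1.4] q [ 0.09  0.21 -0.95  1.64  0.17  1.4  -0.95]
t 8.2 at [0.4101 0.3242 0.2578] shift [-0.3553  0.2807  0.0384] turn/pi [ 0.1624  0.0028 -0.0024] F [-0.6 -0.1 -1.4] q [ 0.09  0.21 -0.95  1.64  0.17  1.4  -0.95]
```

```bash
python3 -m creep '[[[-0.026,0.028,-0.002,0,0,0,1],[-0.026,0.028,-0.002,0,0,0,1],[-0.026,0.028,-0.002,0,0,0,1],[-0.026,0.028,-0.002,0,0,0,1],[-0.026,0.028,-0.002,0,0,0,1],[-0.026,0.028,-0.002,0,0,0,1],[-0.026,0.028,-0.002,0,0,0,1],[-0.026,0.028,-0.002,0,0,0,1],[0,0,0,0,0,0,1]]]'
python3 -m creep '[[[0,0,0,0.04,0,0,1],[0,0,0,0.04,0,0,1],[0,0,0,0.04,0,0,1],[0,0,0,0.04,0,0,1],[0,0,0,0,0,0,1],[0,0,0,0,0,0,1]]]'
python3 -c "
from h import *
togo(rest+.16*n,RP)"
```

```text
time_s: 9.1
ee_pos: [0.6231, 0.096, 0.2722]
orientation: [-0.001, 0.732, 0.682, -0.009]
wrist_force: [-0.3, -0.3, -3.1]
gripper_width: 0.0445
finger_force: 51.8
time_s: 9.7
ee_pos: [0.6204, 0.1022, 0.272]
orientation: [-0.174, 0.709, 0.662, -0.169]
wrist_force: [0.2, 0.5, -0.0]
gripper_width: 0.0447
finger_force: 52.0
t 9.7 at [0.6204 0.1022 0.272 ] shift [-0.1483  0.0729  0.0418] turn/pi [ 0.0106  0.0021 -0.0018] F [ 0.2  0.5 -0. ] q [ 0.06  0.77 -0.52  0.87  0.16  2.03 -0.44]
```

```bash
python3 -m creep '[[[-0.03,0.0146,0.0084,0.002,0.0004,0,1],[-0.03,0.0146,0.0084,0.002,0.0004,0,1],[-0.03,0.0146,0.0084,0.002,0.0004,0,1],[-0.03,0.0146,0.0084,0.002,0.0004,0,1],[-0.03,0.0146,0.0084,0.002,0.0004,0,1],[0,0,0,0,0,0,1],[0,0,0,0,0,0,1]]]'
python3 -c "
from h import *
togo(rest+.16*n,RP)
togo(rest+.06*n,RP)"
```

```text
time_s: 10.4
ee_pos: [0.6532, -0.0517, 0.2033]
orientation: [-0.188, 0.707, 0.659, -0.175]
wrist_force: [0.0, -0.1, -0.6]
gripper_width: 0.0448
finger_force: 51.9
t 10.4 at [ 0.6532 -0.0517  0.2033] shift [0.0025 0.0021 0.0002] turn/pi [ 0.0013 -0.001  -0.002 ] F [ 0.  -0.1 -0.6] q [ 0.21  0.89 -0.46  0.81  0.25  2.02 -0.2 ]
t 10.4 at [ 0.6532 -0.0517  0.2033] shift [0.0022 0.0017 0.1002] turn/pi [ 0.0013 -0.001  -0.002 ] F [ 0.  -0.1 -0.6] q [ 0.21  0.89 -0.46  0.81  0.25  2.02 -0.2 ]
```

```bash
python3 -m creep '[[[0.0022,-0.0023,0.025,0.0013,-0.001,-0.002,1],[0,0,0.04,0,0,0,1],[0,0,0.035,0,0,0,1],[0,0,0,0,0,0,1],[0,0,0,0,0,0,1]]]'
python3 - <<'E'
from h import *
from station import viewer
togo(rest,RP)
a=viewer.snapshot("side");b=viewer.snapshot("top");np.savez("side1.npz",**a);np.savez("top1.npz",**b)
i=np.hstack([cv2.resize(a["img"][150:310,210:370],(400,400)),cv2.resize(b["img"][150:280,280:410],(400,400))])
cv2.imwrite("pics/p1.png",i[:,:,::-1])
E
```

```text
time_s: 10.9
ee_pos: [0.6017, -0.045, 0.1188]
orientation: [-0.188, 0.704, 0.661, -0.178]
wrist_force: [0.7, -0.4, -0.6]
gripper_width: 0.0447
finger_force: 52.1
t 10.9 at [ 0.6017 -0.045   0.1188] shift [-0.0008  0.0048  0.0611] turn/pi [-0.0002  0.0007  0.0003] F [ 0.7 -0.4 -0.6] q [ 0.28  0.82 -0.48  1.12  0.24  1.79 -0.23]
```

View pics/p1.png

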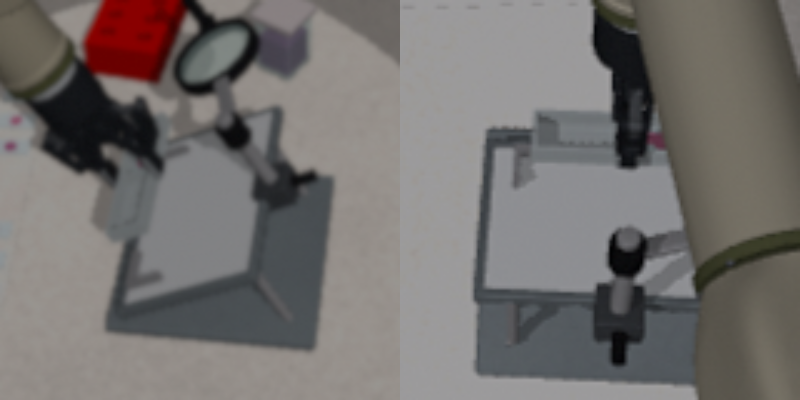

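```bash
python3 -m creep '[[[-0.0008,-0.003,0.02,0,0.0007,0,1],[0,0,0.02,0,0,0,1],[0,0,0.01,0,0,0,1],[0,0,0,0,0,0,1],[0,0,0,0,0,0,1]]]'
python3 -c "
from h import *
togo(rest,RP)"
python3 -m creep '[[[0,0,0.002,0,0,0,1],[0,0,0.002,0,0,0,1],[0,0,0.002,0,0,0,1],[0,0,0,0,0,0,1]]]'
python3 -c "
from h import *
togo(rest,RP)"
```

```text
time_s: 11.5
ee_pos: [0.5748, -0.0452, 0.0763]
orientation: [-0.189, 0.705, 0.66, -0.178]
wrist_force: [-0.5, 0.6, -0.7]
gripper_width: 0.0447
finger_force: 52.1
t 11.5 at [ 0.5748 -0.0452  0.0763] shift [0.0011 0.0068 0.0109] turn/pi [-0.0004 -0.0001 -0.0006] F [-0.5  0.6 -0.7] q [ 0.31  0.8  -0.48  1.25  0.24  1.69 -0.23]
time_s: 11.9
ee_pos: [0.5706, -0.0453, 0.0699]
orientation: [-0.19, 0.705, 0.66, -0.178]
wrist_force: [-0.5, -0.0, -1.9]
gripper_width: 0.0447
finger_force: 52.1
t 11.9 at [ 0.5706 -0.0453  0.0699] shift [0.0014 0.0072 0.0032] turn/pi [-0.001   0.     -0.0007] F [-0.5 -0.  -1.9] q [ 0.31  0.8  -0.48  1.26  0.24  1.67 -0.24]
```

```bash
python3 -m creep '[[[0,0,0.001,0,0,0,1],[0,0,0.001,0,0,0,1],[0,0,0,0,0,0,1]]]' | tail -3
python3 -c "
from h import *
togo(rest,RP)"
python3 -m creep '[[[0,0,0.001,0,0,0,1],[0,0,0.001,0,0,0,1],[0,0,0,0,0,0,1]]]' | tail -3
python3 -c "
from h import *
togo(rest,RP)"
```

```text
wrist_force: [0.6, -0.7, -0.8]
gripper_width: 0.0448
finger_force: 52.2
t 12.2 at [ 0.5697 -0.0452  0.0683] shift [0.0014 0.0072 0.0014] turn/pi [-0.0009 -0.     -0.0007] F [ 0.6 -0.7 -0.8] q [ 0.31  0.8  -0.48  1.27  0.24  1.67 -0.24]
wrist_force: [1.7, -0.5, 6.8]
gripper_width: 0.0447
finger_force: 53.0
t 12.5 at [ 0.5695 -0.0452  0.0678] shift [0.0014 0.0071 0.0009] turn/pi [-0.0003 -0.0001 -0.0007] F [ 1.7 -0.5  6.8] q [ 0.31  0.8  -0.48  1.27  0.24  1.66 -0.24]
```

```bash
python3 -m creep '[[[0,0.001,-0.0005,0,0,0,1],[0,0.0015,0,0,0,0,1],[0,0.0015,0,0,0,0,1],[0,0,0,0,0,0,1]]]' | tail -3
python3 -c "
from h import *
togo(rest,RP)"
python3 -m creep '[[[0,0.001,0,0,0,0,1],[0,0.001,0,0,0,0,1],[0,0,0,0,0,0,1]]]' | tail -3
python3 -c "
from h import *
togo(rest,RP)"
```

```text
wrist_force: [0.7, 0.2, 6.0]
gripper_width: 0.0446
finger_force: 53.0
t 12.9 at [ 0.5728 -0.0452  0.0658] shift [0.0012 0.0033 0.0008] turn/pi [-0.0007 -0.0001 -0.0006] F [0.7 0.2 6. ] q [ 0.31  0.81 -0.48  1.26  0.24  1.67 -0.24]
wrist_force: [0.8, -0.1, 8.2]
gripper_width: 0.0451
finger_force: 53.1
t 13.2 at [ 0.5745 -0.0453  0.0649] shift [0.0011 0.0013 0.0009] turn/pi [-0.0007 -0.0001 -0.0006] F [ 0.8 -0.1  8.2] q [ 0.31  0.81 -0.48  1.25  0.24  1.67 -0.24]
```

```bash
python3 -m creep '[[[0,0.001,-0.0003,0,0,0,1],[0,0.001,0,0,0,0,1],[0,0,0,0,0,0,1]]]' | tail -3
python3 -c "
from h import *
togo(rest,RP)"
python3 -m creep '[[[0,0.001,0,0,0,0,1],[0,0.001,0,0,0,0,1],[0,0,0,0,0,0,1]]]' | tail -3
python3 -c "
from h import *
togo(rest,RP)"
```

```text
wrist_force: [0.0, -0.3, 7.0]
gripper_width: 0.045
finger_force: 52.9
t 13.5 at [ 0.5763 -0.0454  0.0639] shift [ 0.0011 -0.0008  0.0009] turn/pi [-0.0008 -0.0001 -0.0006] F [ 0.  -0.3  7. ] q [ 0.3   0.82 -0.47  1.25  0.25  1.67 -0.24]
wrist_force: [-0.1, 0.0, 5.3]
gripper_width: 0.0452
finger_force: 53.0
t 13.8 at [ 0.578  -0.0455  0.0629] shift [ 0.0011 -0.0028  0.0009] turn/pi [-0.0008 -0.0001 -0.0006] F [-0.1  0.   5.3] q [ 0.3   0.82 -0.47  1.24  0.25  1.67 -0.23]
```

```bash
python3 -m creep '[[[0,0.001,0,0,0,0,1],[0,0.001,0,0,0,0,1],[0,0,0,0,0,0,1]]]' | tail -3
python3 -c "
from h import *
togo(rest,RP)"
python3 -m creep '[[[0,0.001,0,0,0,0,1],[0,0.001,0,0,0,0,1],[0,0,0,0,0,0,1]]]' | tail -3
python3 -c "
from h import *
togo(rest,RP)"
```

```text
wrist_force: [-6.2, 1.1, 13.3]
gripper_width: 0.0451
finger_force: 53.1
t 14.1 at [ 0.5785 -0.0455  0.0626] shift [ 0.0011 -0.0033  0.0009] turn/pi [-0.0019 -0.     -0.0007] F [-6.2  1.1 13.3] q [ 0.3   0.83 -0.47  1.24  0.25  1.68 -0.23]
wrist_force: [-15.9, 1.3, 21.7]
gripper_width: 0.0447
finger_force: 53.3
t 14.4 at [ 0.5785 -0.0455  0.0625] shift [ 0.0011 -0.0034  0.0008] turn/pi [-0.0033  0.0001 -0.0006] F [-15.9   1.3  21.7] q [ 0.3   0.83 -0.47  1.23  0.25  1.68 -0.23]
```

```bash
python3 -m creep '[[[0,-0.0025,0,0,0,0,1],[0,0,0,0,0,0,1],[0,0,0,0,0,0,0],[0,0,0,0,0,0,-0.2],[0,0,0,0,0,0,-0.5],[0,0,0,0,0,0,-1],[0,0,0,0,0,0,-1],[0,0,0,0,0,0,-1]]]' | tail -3
python3 -c "
from h import *
togo(rest,RP)"
python3 -m creep '[[[0,0,-0.01,0,0,0,-1],[0,0,-0.02,0,0,0,-1],[0,0,-0.03,0,0,0,-1],[0,0,-0.04,0,0,0,-1],[0,0,-0.04,0,0,0,-1],[0,0,0,0,0,0,-1]]]' | tail -3
python3 - <<'E'
from h import *
from station import viewer
togo(rest,RP)
a=viewer.snapshot("side");b=viewer.snapshot("top");np.savez("side2.npz",**a);np.savez("top2.npz",**b)
i=np.hstack([cv2.resize(a["img"][150:310,210:370],(400,400)),cv2.resize(b["img"][170:280,300:410],(400,400))])
cv2.imwrite("pics/p2.png",i[:,:,::-1])
E
```

```text
wrist_force: [-0.8, -0.3, 0.1]
gripper_width: 0.0852
finger_force: 0.0
t 15.2 at [ 0.5791 -0.0459  0.0613] shift [ 0.0014 -0.0044  0.0001] turn/pi [-0.0009  0.     -0.0007] F [-0.8 -0.3  0.1] q [ 0.3   0.83 -0.47  1.24  0.25  1.67 -0.23]
wrist_force: [-0.5, -0.3, 0.7]
gripper_width: 0.0857
finger_force: 0.0
t 15.8 at [ 0.6524 -0.05    0.1879] shift [ 0.0006 -0.0056  0.1464] turn/pi [ 0.0017 -0.0005 -0.0007] F [-0.5 -0.3  0.7] q [ 0.22  0.89 -0.45  0.84  0.25  1.98 -0.2 ]
```

View pics/p2.png

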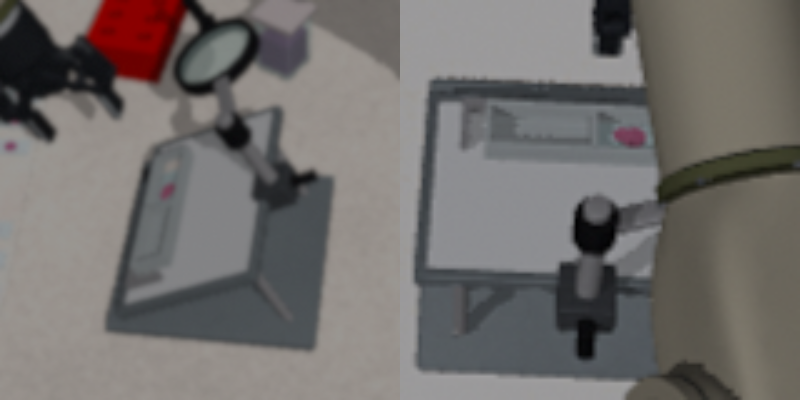

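```bash
cat >> h.py <<'E'
rest2=rest-.0034*up+.0005*n
pivot=rest2+.145*up+.085*n
def rayplane(s,u,v,P,m):
    a=ray(s,u,v,0);b=ray(s,u,v,.3);d=b-a;return a+d*((P-a)@m)/(d@m)
def loc(X): d=X-rest2;return np.array([d@up,d@right,d@n])
def knobpt(th): return pivot+.216*(-up*np.cos(th)+right*np.sin(th))+.03*n
E
python3 - <<'E'
from h import *
t=load("top0.npz");s=load("side0.npz")
for nm,S,u,v,h in (("top lens",t,409.7,219.8,.085),("side lens",s,297,172,.085),("top knobtop",t,437,202.4,.136)):
    X=rayplane(S,u,v,rest2+h*n,n);L=loc(X);print(nm,X.round(4),L.round(4),"r",np.hypot(.145-L[0],L[1]),"th",np.arctan2(L[1],.145-L[0]))
print("pivot",pivot,proj(t,pivot),proj(s,pivot), "post top depth pt loc",loc(np.array([.508,-.038,.233])))
for th in(1.2,1.3,1.4): print(th,knobpt(th).round(4),"top of knob px",proj(t,knobpt(th)+.021*n).round(1),proj(s,knobpt(th)+.021*n).round(1))
b=load("top2.npz");print("slide exp px",proj(b,rest2+.0415*right+.007*n),"stain seen", 300+628*110/400,170+137*110/400)
d=load("side2.npz");print(proj(d,rest2+.0415*right+.007*n),210+168*.4,150+190*.4)
X=rayplane(b,300+598*.275-110,170+137*.275,rest2+.007*n,n)
# tray ends from top2 (left end crop x487-400) at rim height
for u,v in((487,130),(598,120),(598,148)): print(loc(rayplane(b,300+(u-400)*.275,170+v*.275,rest2+.018*n,n)).round(4))
cv2.imwrite("pics/k1.png",np.hstack([cv2.resize(d["img"][120:220,240:360],(480,400)),cv2.resize(load("top0.npz")["img"][185:250,380:445],(300,400))])[:,:,::-1])
E
```

```text
top lens [ 0.5282 -0.1868  0.1841] [0.0965 0.1453 0.085 ] r 0.15319004333743663 th 1.2487207284540132
side lens [ 0.5226 -0.1761  0.1877] [0.1037 0.135  0.085 ] r 0.14121272344837638 th 1.274208834196464
top knobtop [ 0.567  -0.2514  0.2183] [0.0765 0.2073 0.136 ] r 0.21830338361749335 th 1.2517092972197
pivot [ 0.49558415 -0.03908796  0.208343  ] [353.80588314 232.71477334] [303.3091658  201.44174708] post top depth pt loc [ 0.14665899 -0.0018804   0.11250576]
1.2 [ 0.5653 -0.2453  0.1952] top of knob px [434.3 199.3] [280.2 148.7]
1.3 [ 0.5472 -0.251   0.2054] top of knob px [437.8 205.7] [286.4 144.9]
1.4 [ 0.5287 -0.2545  0.216 ] top of knob px [440.5 212.4] [292.7 141.4]
slide exp px [366.55677607 207.7173035 ] stain seen 472.7 207.675
[277.03288795 222.43876362] 277.2 226.0
[ 0.0079 -0.0802  0.018 ]
[-0.0066  0.0062  0.018 ]
[0.0212 0.0062 0.018 ]
```

View pics/k1.png

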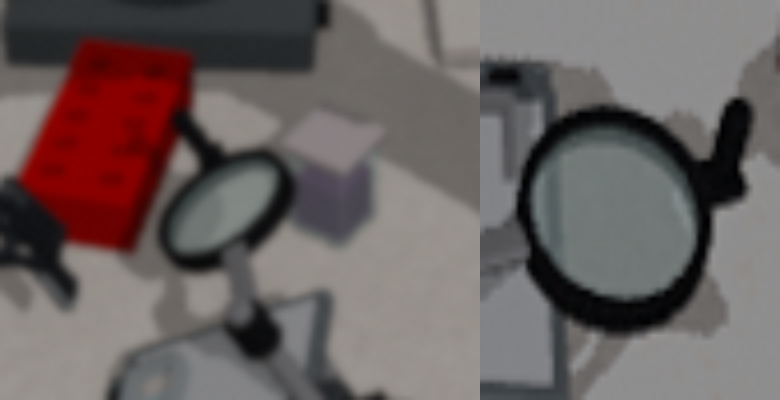

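```bash
python3 -c "
from h import *
togo(knobpt(1.25)+.045*n,RP)"
```

```text
t 15.9 at [ 0.65   -0.05    0.1834] shift [-0.2041 -0.0781 -0.0192] turn/pi [-0.0003 -0.0001 -0.0006] F [-0.1  0.1 -1.2] q [ 0.22  0.89 -0.45  0.85  0.25  1.98 -0.2 ]
```

```bash
python3 -m creep '[[[-0.02,-0.008,-0.019,0,0,0,-1],[-0.037,-0.014,0,0,0,0,-1],[-0.037,-0.014,0,0,0,0,-1],[-0.037,-0.014,0,0,0,0,-1],[-0.037,-0.014,0,0,0,0,-1],[-0.036,-0.014,0,0,0,0,-1],[0,0,0,0,0,0,-1],[0,0,0,0,0,0,-1]]]'
python3 - <<'E'
from h import *
from station import viewer
togo(knobpt(1.25)+.045*n,RP)
togo(knobpt(1.25)-.014*n,RP)
a=viewer.snapshot("side");b=viewer.snapshot("top")
i=np.hstack([cv2.resize(a["img"][80:240,210:370],(400,400)),cv2.resize(b["img"][150:270,360:480],(400,400))])
cv2.imwrite("pics/k2.png",i[:,:,::-1])
E
```

```text
time_s: 16.7
ee_pos: [0.5772, -0.2508, 0.2378]
orientation: [-0.19, 0.705, 0.659, -0.178]
wrist_force: [0.3, 0.8, 0.3]
gripper_width: 0.0859
finger_force: 0.0
t 16.7 at [ 0.5772 -0.2508  0.2378] shift [ 0.0011  0.0006 -0.002 ] turn/pi [-0.0013 -0.0003 -0.0012] F [0.3 0.8 0.3] q [ 0.47  0.78 -0.39  0.91  0.32  2.02  0.1 ]
t 16.7 at [ 0.5772 -0.2508  0.2378] shift [0.001  0.0008 0.057 ] turn/pi [-0.0013 -0.0003 -0.0012] F [0.3 0.8 0.3] q [ 0.47  0.78 -0.39  0.91  0.32  2.02  0.1 ]
```

View pics/k2.png

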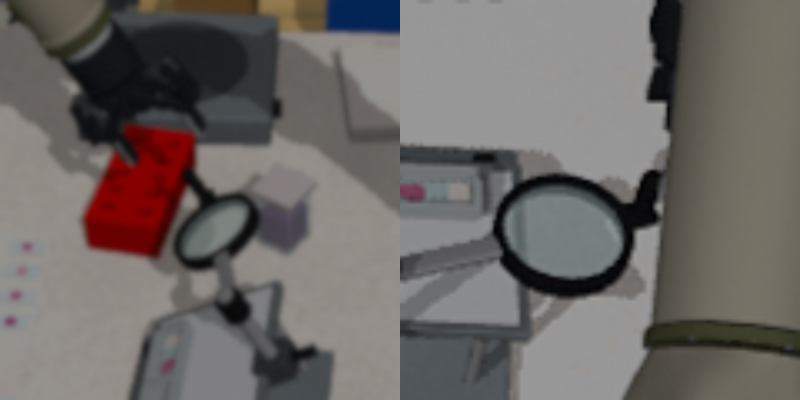

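```bash
python3 -m creep '[[[0.001,0.0008,0.02,0,0,0,-1],[0,0,0.02,0,0,0,-1],[0,0,0.017,0,0,0,-1],[0,0,0,0,0,0,-1],[0,0,0,0,0,0,-1]]]'
python3 -c "
from h import *
togo(knobpt(1.25)-.014*n,RP)"
```

```text
time_s: 17.3
ee_pos: [0.5506, -0.2463, 0.1889]
orientation: [-0.19, 0.704, 0.66, -0.178]
wrist_force: [0.5, -0.6, 0.3]
gripper_width: 0.0854
finger_force: 0.0
t 17.3 at [ 0.5506 -0.2463  0.1889] shift [-0.0018 -0.0007  0.0012] turn/pi [-0.0011  0.0001 -0.0001] F [ 0.5 -0.6  0.3] q [ 0.51  0.74 -0.4   1.09  0.31  1.89  0.08]
```

```bash
python3 -m creep '[[[-0.002,0,0,0,0,0,0],[0,0,0,0,0,0,0.3],[0,0,0,0,0,0,0.5],[0,0,0,0,0,0,1],[0,0,0,0,0,0,1],[0,0,0,0,0,0,1],[0,0,0,0,0,0,1],[0,0,0,0,0,0,1]]]' 40
python3 -c "
from h import *
a,Q,o=state();G=a-.0187*Q.apply([0,0,1]);L=loc(G);print(L,np.hypot(.145-L[0],L[1]),np.arctan2(L[1],.145-L[0]),o['wrist_force'],o['wrist_torque'])"
```

```text
time_s: 18.1
ee_pos: [0.5503, -0.2491, 0.1889]
orientation: [-0.189, 0.705, 0.66, -0.178]
wrist_force: [2.0, 0.3, 3.4]
gripper_width: 0.017
finger_force: 39.1
[0.07631181 0.20610768 0.12090198] 0.21725202838518437 1.2491085471647108 [1.96587825 0.29283985 3.4310949 ] [ 0.08204212 -0.60428608 -0.0886035 ]
```

```bash
cat >> h.py <<'E'
def arm():
    a,Q,o=state();G=a-.0187*Q.apply([0,0,1]);L=loc(G);print("t",round(o["time_s"],2),"loc",L.round(4),"r",np.hypot(.145-L[0],L[1]).round(4),"th",np.arctan2(L[1],.145-L[0]).round(4),"F",o["wrist_force"].round(1),o["wrist_torque"].round(2),"q6",o["q"][5].round(3),"w",o["gripper_width"])
E
python3 -m creep '[[[0.0037,0.0096,0,0,0,0,1],[0.0037,0.0095,0,0,0,0,1],[0.0092,0.0184,0,0,0,0,1],[0.0109,0.0174,0,0,0,0,1],[0,0,0,0,0,0,1]]]' |tail -1
python3 -c "
from h import *
arm()"
```

```text
finger_force: 42.2
t 18.6 loc [0.0185 0.1771 0.1209] r 0.2176 th 0.9505 F [ 6.9 -1.1  2.4] [-0.25 -1.56 -0.19] q6 1.909 w 0.016781828433480153
```

```bash
python3 -m creep '[[[0.0125,0.0163,0,0,0,0,1],[0.014,0.015,0,0,0,0,1],[0.0153,0.0137,0,0,0,0,1],[0.0165,0.0121,0,0,0,0,1],[0,0,0,0,0,0,1]]]' |tail -1
python3 -c "
from h import *
arm()"
python3 -m creep '[[[0.0176,0.0105,0,0,0,0,1],[0.0185,0.0088,0,0,0,0,1],[0.0193,0.007,0,0,0,0,1],[0,0,0,0,0,0,1],[0,0,0,0,0,0,1]]]' |tail -1
python3 -c "
from h import *
arm()"
```

```text
finger_force: 44.1
t 19.1 loc [-0.0383  0.1175  0.1207] r 0.2178 th 0.57 F [6.6 1.4 2.2] [ 0.02 -1.55 -0.32] q6 1.938 w 0.01691766056710083
finger_force: 44.3
t 19.6 loc [-0.063   0.0631  0.1208] r 0.2174 th 0.2947 F [2.7 2.6 5.7] [ 0.36 -0.4  -0.33] q6 1.956 w 0.01697904621277233
```

```bash
python3 -m creep '[[[0,0,0,0,0,0,0.4],[0,0,0,0,0,0,0],[0,0,0,0,0,0,-1],[0,0,0,0,0,0,-1],[0,0,0,0,0,0,-1],[0,0,-0.02,0,0,0,-1],[0,0,-0.03,0,0,0,-1],[0,0,-0.03,0,0,0,-1],[0,0,0,0,0,0,-1]]]' |tail -5
python3 -m creep '[[[0.03,-0.01,-0.03,-0.03,0,0,-1],[0.04,-0.01,-0.02,-0.03,0,0,-1],[0.045,-0.01,0,-0.03,0,0,-1],[0.045,0,0,-0.03,0,0,-1],[0.045,0,0,0,0,0,-1],[0.045,0,0,0,0,0,-1],[0.045,0,0,0,0,0,-1],[0.045,0,0,0,0,0,-1],[0.03,0,0,0,0,0,-1],[0,0,0,0,0,0,-1]]]' |tail -6
python3 - <<'E'
from h import *
from station import viewer
a=viewer.snapshot("side");b=viewer.snapshot("top");np.savez("side3.npz",**a);np.savez("top3.npz",**b)
i=np.hstack([cv2.resize(a["img"][180:300,245:365],(400,400)),cv2.resize(b["img"][180:260,310:390],(400,400))])
cv2.imwrite("pics/l1.png",i[:,:,::-1])
E
```

```text
ee_pos: [0.6928, -0.1245, 0.147]
orientation: [-0.197, 0.708, 0.652, -0.185]
wrist_force: [-0.3, -0.5, 0.5]
gripper_width: 0.0853
finger_force: 0.0
time_s: 21.5
ee_pos: [0.7166, 0.2547, 0.2021]
orientation: [-0.065, 0.728, 0.68, -0.057]
wrist_force: [-0.7, 0.1, -0.1]
gripper_width: 0.0854
finger_force: 0.0
```

View pics/l1.png

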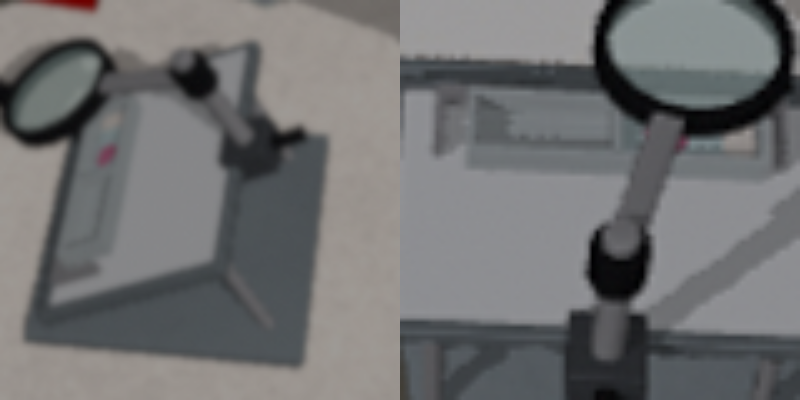

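Run:
```python
from h import *
t=load("top3.npz");s=load("side3.npz")
for nm,S,(x0,x1,y0,y1) in (("top0",load("top0.npz"),(380,445,190,245)),("top3",t,(340,395,150,212)),("side0",load("side0.npz"),(275,325,150,195)),("side3",s,(238,285,180,232))):
    g=cv2.cvtColor(S["img"],cv2.COLOR_RGB2GRAY);m=np.zeros_like(g);m[y0:y1,x0:x1]=(g[y0:y1,x0:x1]<60)*255
    cs,hi=cv2.findContours(m,cv2.RETR_CCOMP,cv2.CHAIN_APPROX_NONE)
    hol=[c for c,h in zip(cs,hi[0]) if h[3]>=0 and len(c)>20]
    for c in hol:
        e=cv2.fitEllipse(c)
        for h in(.085,.094):
            X=rayplane(S,*e[0],rest2+h*n,n);L=loc(X);print(nm,np.round(e[0],1),np.round(e[1],1),h,L.round(4),"r",np.hypot(.145-L[0],L[1]).round(4),"th",np.arctan2(L[1],.145-L[0]).round(4))
for x,y,h in((467,166,0),(776,180,0),(472,150,.018),(770,162,.018)):
    print("tray",loc(rayplane(t,310+(x-400)/5,180+y/5,rest2+h*n,n)).round(4))
a,Q,o=state();print(a,loc(a))
# stops, at foot
for x,y in((440,155),(787,170)): print("stop",loc(rayplane(t,310+(x-400)/5,180+y/5,rest2,n)).round(4))
cv2.imwrite("pics/l2.png",cv2.resize(t["img"][185:225,315:395],(800,400),interpolation=cv2.INTER_CUBIC)[:,:,::-1])
```

```text
top0 [408.7 219.3] [27.8 37.4] 0.085 [0.0951 0.1427 0.085 ] r 0.1512 th 1.2343
top0 [408.7 219.3] [27.8 37.4] 0.094 [0.102  0.1408 0.094 ] r 0.1472 th 1.2741
top3 [368.4 188.8] [25.8 35.5] 0.085 [-0.0039  0.0394  0.085 ] r 0.154 th 0.2589
top3 [368.4 188.8] [25.8 35.5] 0.094 [0.0039 0.0385 0.094 ] r 0.1463 th 0.2661
side0 [295.5 171.5] [16.6 32.1] 0.085 [0.0977 0.1397 0.085 ] r 0.1475 th 1.2443
side0 [295.5 171.5] [16.6 32.1] 0.094 [0.1053 0.1273 0.094 ] r 0.1333 th 1.2685
side3 [261.6 206.4] [17.  33.6] 0.085 [-0.001   0.0384  0.085 ] r 0.151 th 0.2571
side3 [261.6 206.4] [17.  33.6] 0.094 [0.0076 0.0271 0.094 ] r 0.14 th 0.1945
tray [ 0.0206 -0.0809 -0.    ]
tray [ 0.0217  0.0948 -0.    ]
tray [ 0.023  -0.0783  0.018 ]
tray [0.023  0.0892 0.018 ]
[0.71821515 0.2486487  0.20274921] [-0.03426141 -0.30140957  0.18203318]
stop [ 0.0135 -0.0966  0.    ]
stop [ 0.0142  0.1013 -0.    ]
```

View pics/l2.png

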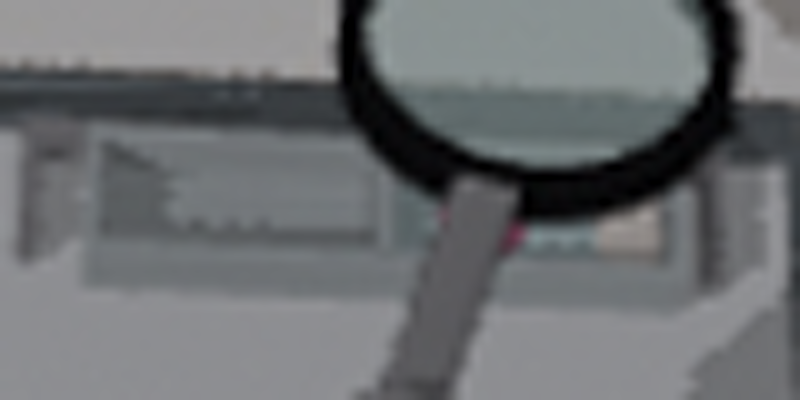

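Run:
```python
from h import *
t=load("top3.npz");s=load("side3.npz")
f=lambda x,y,h:print((x,y,h),loc(rayplane(t,314.5+(x+.5)/10,184.5+(y+.5)/10,rest2+h*n,n)).round(4))
for p in((82,285,0),(695,305,0),(92,240,.018),(690,258,.018),(388,250,.018),(388,185,.018),(660,240,.0075),(600,240,.0075)):f(*p)
# side view crop: x=245+u*.3,y=180+v*.3 ; tray corners
g=lambda x,y,h:print("side",(x,y,h),loc(rayplane(s,244.5+(x+.5)*.3,179.5+(y+.5)*.3,rest2+h*n,n)).round(4))
for p in((108,258,0),(97,173,.018),(112,110,.007),(60,245,.018)):g(*p)
# dark-edge profile along the near wall mid (h=.009)
g=cv2.cvtColor(t["img"],cv2.COLOR_RGB2GRAY)
for nm,us in(("L",np.arange(-.100,-.064,.003)),("R",np.arange(.070,.106,.003))):
    print(nm,[(round(float(a),3),int(cv2.getRectSubPix(g,(1,3),tuple(map(float,proj(t,rest2+a*right+.0225*up+.008*n))))[1,0])) for a in us])
```

```text
(82, 285, 0) [ 0.0202 -0.0828 -0.    ]
(695, 305, 0) [0.0184 0.0916 0.    ]
(92, 240, 0.018) [ 0.018  -0.0803  0.018 ]
(690, 258, 0.018) [0.0158 0.0881 0.018 ]
(388, 250, 0.018) [0.0173 0.0031 0.018 ]
(388, 185, 0.018) [-0.0062  0.003   0.018 ]
(660, 240, 0.0075) [0.0014 0.0813 0.0075]
(600, 240, 0.0075) [0.0023 0.0642 0.0075]
side (108, 258, 0) [ 0.0202 -0.0901  0.    ]
side (97, 173, 0.018) [ 0.0046 -0.0047  0.018 ]
side (112, 110, 0.007) [-0.0033  0.0823  0.007 ]
side (60, 245, 0.018) [-0.0192 -0.0773  0.018 ]
L [(-0.1, 138), (-0.097, 139), (-0.094, 142), (-0.091, 142), (-0.088, 142), (-0.085, 138), (-0.082, 121), (-0.079, 112), (-0.076, 112), (-0.073, 114), (-0.07, 114), (-0.067, 114), (-0.064, 114)]
R [(0.07, 116), (0.073, 116), (0.076, 116), (0.079, 115), (0.082, 115), (0.085, 114), (0.088, 115), (0.091, 120), (0.094, 128), (0.097, 134), (0.1, 140), (0.103, 143)]
```

Run:
```python
from h import *
for nm in("top0","top3","side0","side3"):
    S=load(nm+".npz");P=cloud(S);D=P-rest2;L=np.stack([D@up,D@right,D@n],-1)
    g=cv2.cvtColor(S["img"],cv2.COLOR_RGB2GRAY)
    c0=np.array([.097,.143]) if nm[-1]=="0" else np.array([0,.041])
    r=np.hypot(L[...,0]-c0[0],L[...,1]-c0[1])
    m=(L[...,2]>.086)&(L[...,2]<.101)&(r<.061)&(g<70)
    q=L[m]; A=np.c_[2*q[:,:2],np.ones(len(q))];b=(q[:,:2]**2).sum(1)
    k=np.linalg.lstsq(A,b,rcond=None)[0];print(nm,len(q),"ring circ",k[:2].round(4),"rad",np.sqrt(k[2]+k[:2]@k[:2]).round(4),"enc",[np.round(x,4) for x in cv2.minEnclosingCircle(q[:,:2].astype(np.float32)*1000)],"n",np.median(q[:,2]).round(4),"th",np.arctan2(k[1],.145-k[0]).round(4))
    m=(abs(L[...,0]-.145)<.03)&(abs(L[...,1])<.03)&(L[...,2]>.1)&(L[...,2]<.13);q=L[m];print("  post top",len(q),q.mean(0).round(4),np.percentile(q[:,1],[3,97]).round(4),np.percentile(q[:,0],[3,97]).round(4))
```

```text
top0 429 ring circ [0.0993 0.1428] rad 0.0512 enc [array([ 98.6688, 145.1685]), np.float64(58.5574)] n 0.0925 th 1.2609
  post top 101 [ 0.149  -0.0013  0.1073] [-0.0134  0.012 ] [0.1368 0.1598]
top3 373 ring circ [0.001  0.0393] rad 0.0511 enc [array([-0.8095, 43.0612]), np.float64(59.4376)] n 0.0929 th 0.2663
  post top 97 [ 0.1488 -0.0009  0.1077] [-0.0134  0.0118] [0.1365 0.1599]
side0 270 ring circ [0.0996 0.1383] rad 0.0517 enc [array([ 96.8789, 142.9537]), np.float64(60.7978)] n 0.0904 th 1.2537
  post top 68 [ 0.1491 -0.008   0.1064] [-0.0188  0.004 ] [0.137  0.1603]
side3 249 ring circ [0.0006 0.0341] rad 0.051 enc [array([-1.8403, 35.5845]), np.float64(58.927)] n 0.091 th 0.2317
  post top 68 [ 0.1487 -0.0092  0.1068] [-0.0197  0.0029] [0.137  0.1601]
```

```bash
python3 -c "
from h import *
K=knobpt(.267)-.012*n
print(K,loc(K))
togo(K+[0,0,.09],RP)
a,Q,o=state();print(o['gripper_width'])"
```

```text
[ 0.68098598 -0.10808658  0.11975779] [-0.06335284  0.05699491  0.10300079]
t 21.6 at [0.7182 0.2486 0.2027] shift [-0.3585 -0.0114 -0.0059] turn/pi [ 0.112  -0.0019 -0.0032] F [-0.5 -0.5 -1. ] q [-0.32  0.81 -0.1   0.82 -0.01  1.67 -0.47]
0.0851800472526879
```

```bash
python3 -m creep '[[[-0.03,0,0,0,0,0,-1],[-0.043,0,-0.001,0,0,0,-1],[-0.043,0,-0.001,0,0,0,-1],[-0.043,-0.002,-0.001,0,0,0,-1],[-0.043,-0.002,-0.001,0,0,0,-1],[-0.043,-0.002,-0.001,0,0,0,-1],[-0.043,-0.002,-0.001,0,0,0,-1],[-0.043,-0.002,0,0,0,0,-1],[-0.0275,-0.002,0,0,0,0,-1],[0,0,0,0,0,0,-1]]]' |tail -6
python3 -m creep '[[[0,0,0,0.03,0,0,-1],[0,0,0,0.03,0,0,-1],[0,0,0,0.03,0,0,-1],[0,0,0,0,0,0,-1],[0,0,0,0,0,0,-1]]]' |tail -6
python3 -c "
from h import *
K=knobpt(.267)-.012*n
togo(K+[0,0,.05],RP)
togo(K,RP)"
```

```text
time_s: 22.6
ee_pos: [0.6786, -0.1173, 0.2112]
orientation: [-0.062, 0.734, 0.673, -0.059]
wrist_force: [-0.2, -0.2, -0.3]
gripper_width: 0.0857
finger_force: 0.0
time_s: 23.1
ee_pos: [0.6804, -0.1099, 0.2095]
orientation: [-0.165, 0.716, 0.662, -0.152]
wrist_force: [-0.0, -0.4, 0.4]
gripper_width: 0.0857
finger_force: 0.0
t 23.1 at [ 0.6804 -0.1099  0.2095] shift [0.0018 0.0178 0.0356] turn/pi [ 0.0226 -0.0027 -0.0039] F [-0.  -0.4  0.4] q [ 0.09  0.89 -0.    0.73  0.01  1.98  0.01]
t 23.1 at [ 0.6804 -0.1099  0.2095] shift [0.0017 0.0397 0.0805] turn/pi [ 0.0226 -0.0027 -0.0039] F [-0.  -0.4  0.4] q [ 0.09  0.89 -0.    0.73  0.01  1.98  0.01]
```

```bash
python3 -m creep '[[[0.0017,0.01,0.02,0,-0.0027,-0.0039,-1],[0,0.0099,0.02,0.0075,0,0,-1],[0,0.0099,0.02,0.0075,0,0,-1],[0,0.0099,0.0205,0.0075,0,0,-1],[0,0,0,0,0,0,-1],[0,0,0,0,0,0,-1]]]' |tail -4
python3 -c "
from h import *
K=knobpt(.267)-.012*n
togo(K,RP)"
```

```text
orientation: [-0.188, 0.705, 0.661, -0.176]
wrist_force: [-0.5, 0.6, 0.5]
gripper_width: 0.0853
finger_force: 0.0
t 23.7 at [ 0.6794 -0.1082  0.1232] shift [0.0002 0.0031 0.0022] turn/pi [ 0.001   0.0001 -0.0001] F [-0.5  0.6  0.5] q [ 0.09  0.99 -0.    0.76  0.01  1.92  0.02]
```

Close gently, then move 7 mm right and a little up the slope.

```bash
python3 -m creep '[[[0,0.003,0.002,0,0,0,0],[0,0,0,0,0,0,0.5],[0,0,0,0,0,0,1],[0,0,0,0,0,0,1],[0,0,0,0,0,0,1],[0,0,0,0,0,0,1],[0,0,0,0,0,0,1]]]' 40|tail -4
python3 -c "
from h import *
arm()"
python3 -m creep '[[[-0.004,-0.001,0,0,0,0,1],[-0.004,-0.001,0,0,0,0,1],[0,0,0,0,0,0,1],[0,0,0,0,0,0,1]]]'|tail -4
python3 -c "
from h import *
arm()"
```

```text
orientation: [-0.19, 0.704, 0.661, -0.178]
wrist_force: [-5.6, 0.7, 5.3]
gripper_width: 0.0168
finger_force: 39.6
t 24.4 loc [-0.0631  0.0567  0.1204] r 0.2157 th 0.2661 F [-5.6  0.7  5.3] [ 0.2   0.97 -0.17] q6 1.92 w 0.016831551500195663
orientation: [-0.19, 0.704, 0.661, -0.178]
wrist_force: [-6.9, 3.6, 6.6]
gripper_width: 0.0166
finger_force: 39.6
t 24.8 loc [-0.061   0.0642  0.1204] r 0.2158 th 0.3022 F [-6.9  3.6  6.6] [ 0.54  1.12 -0.3 ] q6 1.919 w 0.01657866201231248
```

```bash
python3 -m creep '[[[0,0,0,0,0,0,0.4],[0,0,0,0,0,0,0],[0,0,0,0,0,0,-1],[0,0,0,0,0,0,-1],[0,0,0,0,0,0,-1],[0,-0.008,-0.015,0,0,0,-1],[0,-0.012,-0.024,-0.008,0,0,-1],[0,-0.012,-0.024,-0.008,0,0,-1],[0,-0.012,-0.024,-0.008,0,0,-1],[0,0,0,0,0,0,-1]]]' |tail -5
python3 -c "
from h import *
print(loc(state()[0]))"
```

```text
ee_pos: [0.6833, -0.1165, 0.2232]
orientation: [-0.158, 0.712, 0.668, -0.149]
wrist_force: [0.3, 0.4, 1.2]
gripper_width: 0.0849
finger_force: 0.0
[-0.01407899  0.06525505  0.19398537]
```

```bash
python3 -m creep '[[[0.03,0,-0.01,-0.03,0,0,-1],[0.043,0,-0.005,-0.03,0,0,-1],[0.043,0,0,-0.03,0,0,-1],[0.043,0,0,0,0,0,-1],[0.043,0,0,0,0,0,-1],[0.043,0,0,0,0,0,-1],[0.043,0,0,0,0,0,-1],[0.043,0,0,0,0,0,-1],[0.03,0,0,0,0,0,-1],[0,0,0,0,0,0,-1]]]' |tail -5
python3 - <<'E'
from h import *
from station import viewer
t=viewer.snapshot("top");s=viewer.snapshot("side")
for nm,S in(("top",t),("side",s)):
    P=cloud(S);D=P-rest2;L=np.stack([D@up,D@right,D@n],-1);g=cv2.cvtColor(S["img"],cv2.COLOR_RGB2GRAY)
    c0=np.array([0,.043]);r=np.hypot(L[...,0]-c0[0],L[...,1]-c0[1])
    m=(L[...,2]>.086)&(L[...,2]<.101)&(r<.061)&(g<70)
    q=L[m];k=np.linalg.lstsq(np.c_[2*q[:,:2],np.ones(len(q))],(q[:,:2]**2).sum(1),rcond=None)[0]
    print(nm,"ring",k[:2].round(4),"th",np.arctan2(k[1],.145-k[0]).round(4))
f=lambda x,y,h:print(loc(rayplane(t,x,y,rest2+h*n,n)).round(4))
cv2.imwrite("pics/f1.png",np.hstack([cv2.resize(s["img"][170:300,235:365],(400,400)),cv2.resize(t["img"][165:245,315:395],(400,400),interpolation=cv2.INTER_CUBIC)])[:,:,::-1])
E
```

```text
ee_pos: [0.7094, 0.2501, 0.2294]
orientation: [-0.062, 0.724, 0.684, -0.057]
wrist_force: [-0.7, -1.0, 0.7]
gripper_width: 0.0854
finger_force: 0.0
top ring [0.0026 0.0439] th 0.2992
side ring [0.0017 0.0386] th 0.2629
```

View pics/f1.png

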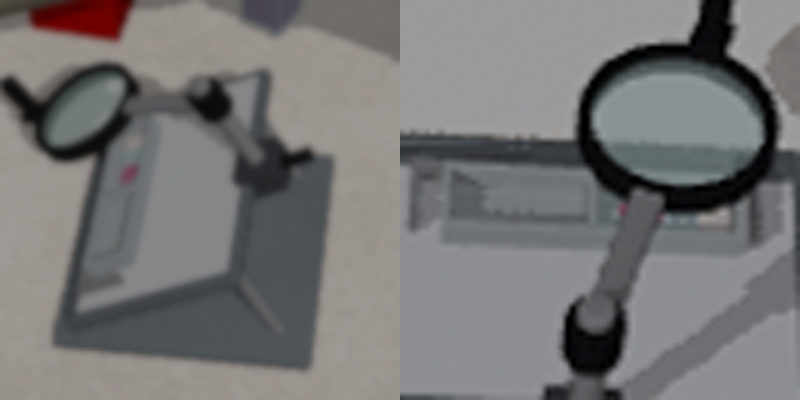

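```bash
python3 -c "
from station import env
print(env.hand_in())"
```

```text
the job is handed in; nothing more can be done
None
```

The slide tray lies flat on the panel against the lips, between the end stops. By the last camera measurement the lens stands within about 2 mm of the middle of the slide. The job is handed in at about 27 s; no verdict came back. On my first release I probably brushed the knob and it shifted slightly, so I re-gripped it and corrected before handing in.

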